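# Clean the vacuum plate and set its bleed valve

### The arm

A 6-joint arm with a two-finger parallel gripper is mounted at the origin on the work surface. World frame = base frame: x ahead of the robot, y to its left, z up, the work surface at z = 0. Lengths are in mm, angles in rad, forces in N, time in s.
With the tool pointing down it reaches from about 225 to 875 mm from the base axis. Payload 3.4 kg.
Tool frame: the origin (TCP) lies midway between the tips of the shut fingers; the grasp point (between the pads) lies 19 mm behind it; z points along the fingers, y is the line along which they close (so a half turn about z gives the same grasp; the last joint's range is limited). The gripper opens to 85 mm and grips with 20 to 120 N. Pads are 22 mm wide; open, the fingers measure 114 mm over their backs; the gripper's body (76 mm by 85 mm) begins 54 mm behind the grasp point. The pads swing forward as they close: fully open they stand 13 mm farther back than shut.
Start: joints at [-1.293, 0.276, 1.505, -0, 1.361, -0.121], TCP at [223.282, -529.913, 231.328] pointing down, gripper open.
Joint ranges: [-2.89, 2.89], [-0.75, 2.08], [0.22, 2.7], [-1.18, 4.32], [0.11, 2.71], [-2.7, 2.7]. Speed limits (rad/s): [2.57, 2.57, 3.14, 3.14, 3.14, 3.14].

### API

Orientations are given as [roll, pitch, yaw] about the fixed x, y, z axes, in that order (R = Rz(yaw) Ry(pitch) Rx(roll)).
In Python, from plant import bot gives the robot as it stands. Calls block until the motion is done:
- bot.reach(position, orientation): joint-space move of the TCP to a pose.
- bot.move_l(position, rate=150, rot=None, f_stop=None): straight line of the TCP; rot=None keeps the orientation; rate is the mean speed in mm/s. With f_stop (N) it stops when the force on the tool has changed by that much, and returns True; else False.
- bot.move_j(angles): joint-space move.
- bot.move_gripper(opening, newtons=None): finger opening in mm; newtons is the grip in N (None keeps the last); returns when the fingers have stopped.
- bot.wait(seconds).
- bot.inverse_kinematics(position, orientation): joint angles nearest the present ones, or None.
- bot.state(): the state.
- bot.get_image(name): name is "side" or "top"; returns the picture (480x640x3 uint8, blue, green, red); there is no depth.
- bot.camera_model(name): a dict with "fx", "fy", "cx", "cy" (pixels), "rvec" (rotation vector, rad) and "tvec" (3), from world to camera coordinates, as OpenCV has them. Camera axes: x right, y down, z forward; pixel columns grow to the right and rows downward; lengths in mm; the calibration is good to about 2 mm. A picture is of the moment at which its call begins. camera_model takes no time and is no camera call.
A pose or a line that the arm cannot do raises bot.PlanningError and nothing moves.
- bot.close_job(): hands the job in; it is judged then, once.
Trained networks look in the newest picture that a camera, given by its name, has taken for a name from the list of things; names that differ only in an ending like _2 or _b are one class to them, and where a whole thing is asked for, a point or a joint stands for the part that bears it (a point fixed in the world has none). Each returns a list of dicts, best first, with "score" (0 to 1); they miss things now and then, are a little off and sometimes report something else, mostly with a low value. They report only what shows in the picture. A call takes as long as a camera call. They do not tell look-alikes from the thing itself.
- bot.recognise(camera, name): "at" ([column, row] in pixels, amid what is visible of it).
- bot.outline_of(camera, name): "pixels" (480x640 bool, what is visible of it) and "at" ([column, row] in pixels, amid what is visible of it).
The state is a dict: "t": time; "joints": joint angles; "qvel": joint speeds; "tau": joint torques, N m; "ee_pos": TCP position; "eef_rot": TCP orientation; "force": force on the tool from outside, world axes, zero at the start; "moment": the same for the moment, N m; "opening": finger opening in mm; "finger_force": force on a finger pad.
Only numpy, scipy, OpenCV 4.12 (cv2) and the standard library are available. Lean on these libraries where they do the work, as an engineer would, in place of code of your own. Each camera call takes 0.05 s, during which the arm holds its last target. There are 200 camera calls.

### The job

Get the vacuum plate ready for the bell jar: holding the wooden scraper block, wipe the three loose porcelain chips off the grey steel plate onto the bench (do not touch the chips with the fingers), then set the scraper down upright on the bench. Next take the upright handle of the bench valve's wheel, turn it clockwise (seen from above) until it is closed against its stop, then back it off exactly two full turns, and finish while still gripping the handle, without letting go. Leave the bell jar, flask and dish alone.

Things in the scene. Friction and masses are not known exactly. Their poses are not given: they have to be found in the camera images.
- plate_top (a point): centre of the top face of the fixed grey steel vacuum plate, a plain slab 170 mm along its own x, 120 mm along its y and 25 mm thick, lying on the bench (top 25 mm above it), no rim; it has a small dark suction hole in the middle, flush; its four sides are free for chips to drop off. It stands to the left or the right, the valve on the other side; its x axis points away from the robot within 20 degrees
- scraper_mid (a point): centre of the loose wooden scraper block, 30 mm above its flat underside: a blade bar 24 mm (its x) by 100 mm (its y) and 25 mm high, with an upright grip rib on top, 20 mm thick (its x), 60 mm long (its y), from 25 to 60 mm above the underside; 140 to 280 g, centred. It stands upright on the bench between plate and valve, nearer the robot, its x axis within 30 degrees of straight ahead; grasp the rib across its 20 mm
- chip0_mid (a point): centre of one of three white broken-porcelain chips (about 22 mm across, 9 mm thick, 12 g), lying loose and flat on the grey steel plate, apart from one another, all within 40 mm of the plate's middle along its x and 45 mm along its y
- chip1_mid (a point): centre of one of three white broken-porcelain chips (about 22 mm across, 9 mm thick, 12 g), lying loose and flat on the grey steel plate, apart from one another, all within 40 mm of the plate's middle along its x and 45 mm along its y
- chip2_mid (a point): centre of one of three white broken-porcelain chips (about 22 mm across, 9 mm thick, 12 g), lying loose and flat on the grey steel plate, apart from one another, all within 40 mm of the plate's middle along its x and 45 mm along its y
- valve_axis (a point): point on the upright turning axis of the fixed bench valve, at the height of the middle of its handle (92 mm above the bench); the brass pedestal carries a grey horizontal handwheel, rim radius 42 mm, rim bar 12 mm thick, its top 66 mm above the bench
- handle_mid (a point): centre of the upright white plastic handle that stands on the wheel's rim, 42 mm from the axis: a round handle 22 mm in diameter, from 68 to 114 mm above the bench, centre 92 mm; it spins freely on its own pin, so a gripper that holds it can go round the axis without turning itself
- valve (a joint): angle of the valve wheel in rad: 0 is closed against the rigid stop, growing as it opens, counter-clockwise seen from above; 6.283 is one turn, travel 20.5 (another stop, not to be used). It starts 2.5 to 6.5 open. It turns with a steady drag of 0.12 N m (about 3 N at the handle), stays where it is left, and is the same drag up to the stop
- handle: the same white plastic handle, origin at its lower end, for the grip rule
- scraper: the same scraper block, origin at the middle of its underside
- bell_jar: bystander: glass bell jar with a knob, 110 mm across, 140 mm high, beyond the work; origin at its underside
- flask: bystander: conical glass flask, 68 mm across, 100 mm high, far left; origin at its underside
- dish: bystander: white porcelain dish, 90 mm across, 30 mm high, far right; origin at its underside
Things that resemble listed ones, but are neither listed nor needed, are in the scene too. Of the things that look like the scraper, the middle-sized one is meant.

How it is judged (in metres and radians):
On the way, in this order (a step that is already met when the one before it is completed fails the run):
1. all three chips are off the plate, down on the bench, wiped with the scraper held in the gripper (height (world z) of each of chip0_mid, chip1_mid, chip2_mid below 0.02 m and contact force between the fingers and scraper above 0.5 N), for 0.1 s.
2. the scraper stands upright on the bench, let go (height (world z) of scraper_mid below 0.036 m and angle between scraper_mid's own z axis and vertical below 0.2 rad and contact force between the fingers and scraper below 0.1 N), for 0.2 s.
3. the valve is closed to its stop (within 0.1 rad) (value of joint valve below 0.1 rad), for 0.1 s.
At the end, for the whole second after the job is handed in: valve two full turns (12.57 rad, within 0.2) open from its stop and still, handle gripped (over 1 N, grasp point within 35 mm of its centre); chips off the plate (centres below 20 mm); scraper upright on the bench, let go (all of step 2 and height (world z) of each of chip0_mid, chip1_mid, chip2_mid below 0.02 m and value of joint valve between 12.366 and 12.766 rad and velocity of joint valve between -0.1 and 0.1 rad/s and contact force between the fingers and handle above 1 N and distance between the grasp point and handle_mid below 0.035 m); the arm keeps its last pose, push and grip.
It fails at once if a bystander (bell jar, flask or dish) is moved more than 30 mm or tipped ((distance of bell_jar from where it was at the start of the episode above 0.03 m or angle between bell_jar's own z axis and vertical above 0.4 rad) or (distance of flask from where it was at the start of the episode above 0.03 m or angle between flask's own z axis and vertical above 0.4 rad) or (distance of dish from where it was at the start of the episode above 0.03 m or angle between dish's own z axis and vertical above 0.4 rad)).
It fails at once if the fingers touch a chip (contact force between the fingers and chip0 above 0.3 N or contact force between the fingers and chip1 above 0.3 N or contact force between the fingers and chip2 above 0.3 N).
It also fails if it takes over 72 s, if anything falls off the work surface, if the arm or the gripper's body presses on something with over 40 N, if the wrist force passes 120 N, or if a joint passes its speed limit or range.

## Working session

There is one attempt and no reset: what is moved stays moved. The work goes in short steps, each a Python script; the robot and the scene stay as the last script left them, time stands still between calls to the robot, and variables do not carry over. Pictures are saved under pics/ and viewed, at most 10 in all, crops included, and the job is handed in when it is done.

```bash
mkdir -p pics; ls
cat > h.py <<'E'
import numpy as np, cv2
from plant import bot
def cam(n):
    m=bot.camera_model(n); K=np.array([[m['fx'],0,m['cx']],[0,m['fy'],m['cy']],[0,0,1.]])
    return K,np.array(m['rvec'],float),np.array(m['tvec'],float)
def unproj(n,uv,z):
    K,r,t=cam(n); R=cv2.Rodrigues(r)[0]; d=R.T@np.linalg.inv(K)@np.array([uv[0],uv[1],1.]); c=-R.T@t.ravel()
    return c+d*(z-c[2])/d[2]
def proj(n,P):
    K,r,t=cam(n); return cv2.projectPoints(np.array(P,float).reshape(-1,1,3),r,t,K,None)[0].reshape(-1,2)
E
python3 - <<'E'
from h import *
for n in('top','side'):
    cv2.imwrite(f'pics/{n}0.png',bot.get_image(n))
    K,r,t=cam(n);print(n,K[0,0],(-cv2.Rodrigues(r)[0].T@t.ravel()).round())
Z=dict(plate_top=25,scraper_mid=60,chip0_mid=30,valve_axis=66,handle_mid=114,bell_jar=0,flask=0,dish=0)
for k,z in Z.items():
    for n in('top','side'):
        for d in bot.recognise(n,k): print(n,k,round(d['score'],2),np.round(d['at']),unproj(n,d['at'],z)[:2].round())
print(bot.state())
E
```

```text
pics
top 501.35971520413756 [ 415.  -14. 1456.]
side 508.7827433183182 [ 395. -855.  814.]
top plate_top 0.94 [407. 229.] [ 579. -245.]
side plate_top 0.67 [338. 356.] [ 566. -259.]
side plate_top 0.51 [305. 164.] [655. 458.]
side plate_top 0.25 [388. 253.] [762.  10.]
top scraper_mid 0.78 [323. 244.] [530.  -7.]
top scraper_mid 0.66 [248. 253.] [503. 202.]
top scraper_mid 0.64 [266. 305.] [359. 148.]
top scraper_mid 0.52 [316. 288.] [408.  10.]
top scraper_mid 0.25 [406. 229.] [ 574. -236.]
side scraper_mid 0.87 [236. 280.] [397. -36.]
side scraper_mid 0.75 [212. 236.] [358. 134.]
side scraper_mid 0.7 [292. 273.] [519. -44.]
top chip0_mid 0.23 [491. 229.] [ 579. -483.]
side chip0_mid 0.52 [356. 355.] [ 599. -268.]
top valve_axis 0.73 [249. 240.] [538. 200.]
side valve_axis 0.65 [275. 205.] [526. 214.]
top handle_mid 0.65 [322. 245.] [523.  -3.]
side handle_mid 0.49 [265. 202.] [495. 162.]
top bell_jar 0.83 [330. 167.] [763. -26.]
side bell_jar 0.85 [388. 256.] [770.  25.]
top flask 0.29 [247. 256.] [499. 214.]
side flask 0.91 [303. 164.] [657. 502.]
top dish 0.63 [490. 229.] [ 582. -491.]
side dish 0.87 [386. 456.] [ 596. -461.]
{'t': 0.9, 'joints': array([-1.29302008e+00,  2.75836028e-01,  1.50487638e+00, -1.62358200e-07,
        1.36067235e+00, -1.21017966e-01]), 'qvel': array([ 0.00085385, -0.0004074 ,  0.00014139, -0.00054346, -0.00217939,
       -0.00245807]), 'tau': array([ 8.72805722e-04, -4.16640651e+01, -2.46102762e+01, -2.14082020e-04,
       -1.68632064e-04,  8.26705211e-07]), 'ee_pos': array([ 223.27572715, -529.93307136,  231.37396197]), 'eef_rot': array([3.14138630e+00, 2.52552780e-05, 3.98794248e-01]), 'force': array([-0.73434226, -0.80745108, -0.55745819]), 'moment': array([-0.00886997,  0.00437285, -0.00781078]), 'finger_force': 0.0, 'opening': 85.31663961382988}
```

Run:
```python
import cv2
a=cv2.imread('pics/top0.png')[190:340,220:440];b=cv2.imread('pics/side0.png')[170:400,180:420]
cv2.imwrite('pics/c_top.png',cv2.resize(a,None,fx=3.6,fy=3.6,interpolation=2))
cv2.imwrite('pics/c_side.png',cv2.resize(b,None,fx=2.6,fy=2.6,interpolation=2))
```

```text
(no output)
```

View pics/top0.png

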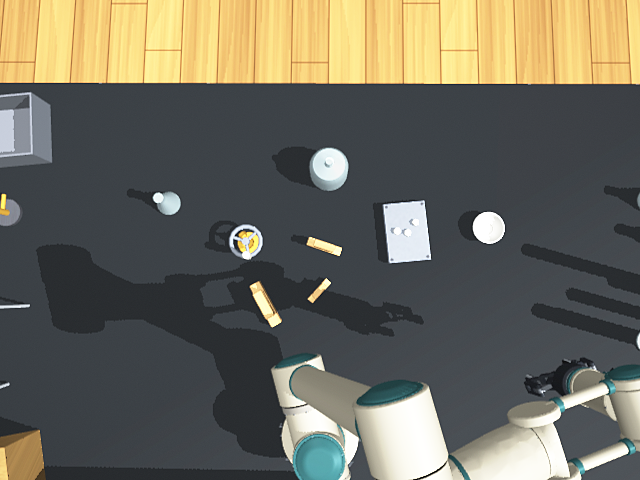

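View pics/c_top.png

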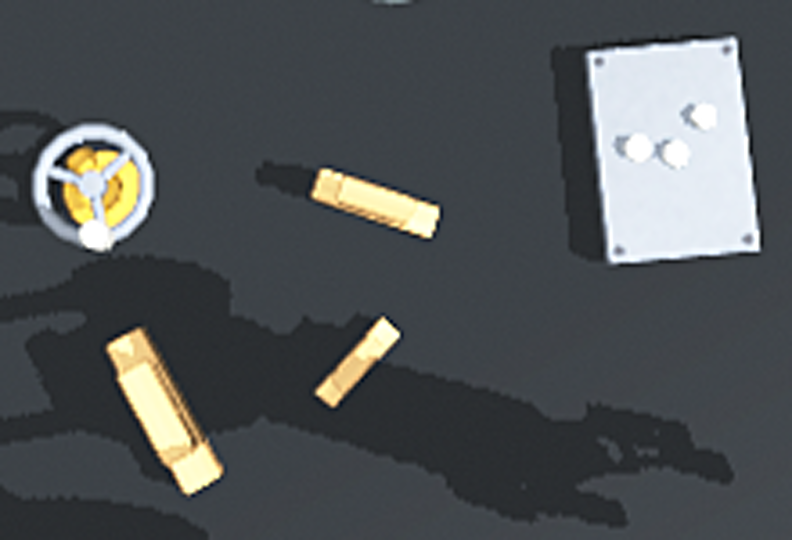

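View pics/c_side.png

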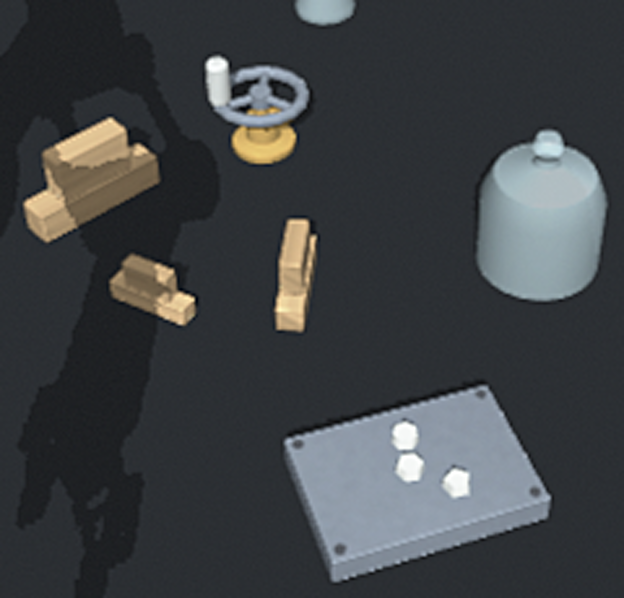

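The crops show the scraper look-alikes in the top picture as large (266,305), small (319,290) and middle-sized (323,244). The middle-sized one fits: its bar comes out at about 100 mm, which matches the description, and the crop confirms it. The plate is at (407,231), with chips near (397,231), (407,232) and (415,222). The valve hub is at (246,241) and its handle at (246,255). Next I'll fit the poses.

```bash
cat >> h.py <<'E'
from scipy.optimize import minimize
def box(cx,hx,hy,z0,z1): return np.array([[a*hx+cx,b*hy,z] for a in(-1,1) for b in(-1,1) for z in(z0,z1)])
SCR=[box(0,12,50,0,25),box(0,10,30,25,60)]; PLT=[box(0,85,60,0,25)]
def sil(n,boxes,p):
    c,s=np.cos(p[2]),np.sin(p[2]); R=np.array([[c,-s,0],[s,c,0],[0,0,1]]); m=np.zeros((480*4,640*4),np.uint8)
    for b in boxes: cv2.fillConvexPoly(m,cv2.convexHull(np.round((proj(n,b@R.T+[p[0],p[1],p[3] if len(p)>3 else 0])+.5)*4).astype(np.int32)),1)
    return m>0
def fit(boxes,masks,p0):
    big={n:cv2.resize(m.astype(np.float32),None,fx=4,fy=4,interpolation=cv2.INTER_LINEAR)>.5 for n,m in masks.items()}
    def cost(p):
        return sum(1-(sil(n,boxes,p)&m).sum()/(sil(n,boxes,p)|m).sum() for n,m in big.items())
    best=min((minimize(cost,[p0[0],p0[1],y],method='Nelder-Mead',options=dict(initial_simplex=np.array([p0[0],p0[1],y])+np.array([[0,0,0],[8,0,0],[0,8,0],[0,0,.15]]),xatol=.05,fatol=1e-4)) for y in p0[2]),key=lambda r:r.fun)
    return best.x,best.fun
def near(n,name,uv):
    L=[d for d in bot.outline_of(n,name)]; d=min(L,key=lambda d:np.hypot(*(np.array(d['at'])-uv))) if L else None
    return d
E
python3 - <<'E'
from h import *
for name,bx,p0,uv in(('scraper_mid',SCR,(530,-10,(-.5,-.25,0,.25,.5)),dict(top=(323,244),side=(292,273))),('plate_top',PLT,(579,-245,(-.2,0,.2)),dict(top=(407,229),side=(338,356)))):
    M={}
    for n in uv:
        d=near(n,name,uv[n])
        if d: print(name,n,d['at'],d['pixels'].sum(),d['score']); M[n]=d['pixels']
    for n in M: print(n,fit(bx,{n:M[n]},p0))
    print('both',fit(bx,M,p0))
for n in('top','side'):
    im=cv2.imread(f'pics/{n}0.png'); hsv=cv2.cvtColor(im,cv2.COLOR_BGR2HSV)
    m=(im.min(2)>236).astype(np.uint8)
    _,_,st,ce=cv2.connectedComponentsWithStats(m)
    print(n,[(int(s[4]),c.round(1),unproj(n,c,32)[:2].round()) for s,c in zip(st[1:],ce[1:]) if 8<s[4]<400 and 180<c[0]<450 and 180<c[1]<400])
    for nm in('chip0_mid','handle_mid'):
      for d in bot.outline_of(n,nm): print(n,nm,d['at'],d['pixels'].sum(),round(d['score'],2))
# valve two-camera triangulation
def tri(a,b):
    P=[K@np.c_[cv2.Rodrigues(r)[0],t.ravel()] for K,r,t in(cam('top'),cam('side'))]
    X=cv2.triangulatePoints(*P,np.array(a,float),np.array(b,float)).ravel();return X[:3]/X[3]
print('axis',tri((246,241.3),(280.4,206.9)),unproj('top',(246,241.3),60),unproj('side',(280.4,206.9),60))
print('handle',tri((246.3,255.1),(263.5,201.5)),unproj('top',(246.3,255.1),114),unproj('side',(263.5,201.5),92))
E
```

```text
scraper_mid top [321.2, 245.6] 344 0.52
scraper_mid side [296.2, 274.7] 491 0.65
top (array([ 5.26836782e+02, -8.51936824e+00, -3.24853323e-01]), np.float64(0.08172651689368482))Traceback (most recent call last):
  File "<stdin>", line 7, in <module>
  File "h.py", line 22, in fit
    best=min((minimize(cost,[p0[0],p0[1],y],method='Nelder-Mead',options=dict(initial_simplex=np.array([p0[0],p0[1],y])+np.array([[0,0,0],[8,0,0],[0,8,0],[0,0,.15]]),xatol=.05,fatol=1e-4)) for y in p0[2]),key=lambda r:r.fun)
  File "h.py", line 22, in <genexpr>
    best=min((minimize(cost,[p0[0],p0[1],y],method='Nelder-Mead',options=dict(initial_simplex=np.array([p0[0],p0[1],y])+np.array([[0,0,0],[8,0,0],[0,8,0],[0,0,.15]]),xatol=.05,fatol=1e-4)) for y in p0[2]),key=lambda r:r.fun)
              ~~~~~~~~^^^^^^^^^^^^^^^^^^^^^^^^^^^^^^^^^^^^^^^^^^^^^^^^^^^^^^^^^^^^^^^^^^^^^^^^^^^^^^^^^^^^^^^^^^^^^^^^^^^^^^^^^^^^^^^^^^^^^^^^^^^^^^^^^^^^^^^^^^^^^^^^^^^^^^^^^^^^^^^^^^^^^^
    res = _minimize_neldermead(fun, x0, args, callback, bounds=bounds,
                               **options)
    fxr = func(xr)
    fx = f
[... 248 characters left out ...]
il(n,boxes,p)|m).sum() for n,m in big.items())
                  ~~~^^^^^^^^^^^
  File "h.py", line 16, in sil
    for b in boxes: cv2.fillConvexPoly(m,cv2.convexHull(np.round((proj(n,b@R.T+[p[0],p[1],p[3] if len(p)>3 else 0])+.5)*4).astype(np.int32)),1)
                                                                  ~~~~^^^^^^^^^^^^^^^^^^^^^^^^^^^^^^^^^^^^^^^^^^^^^
  File "h.py", line 10, in proj
    K,r,t=cam(n); return cv2.projectPoints(np.array(P,float).reshape(-1,1,3),r,t,K,None)[0].reshape(-1,2)
          ~~~^^^
  File "h.py", line 4, in cam
    m=bot.camera_model(n); K=np.array([[m['fx'],0,m['cx']],[0,m['fy'],m['cy']],[0,0,1.]])
ValueError: time passes only in moves, steps and waits
```

```bash
sed -i 's/^def cam(n)/import functools\n@functools.cache\ndef cam(n)/' h.py
python3 - <<'E'
from h import *
for name,bx,p0,uv in(('scraper_mid',SCR,(530,-10,(-.5,-.25,0,.25,.5)),dict(top=(323,244),side=(292,273))),('plate_top',PLT,(579,-245,(-.2,0,.2)),dict(top=(407,229),side=(338,356)))):
    M={}
    for n in uv:
        d=near(n,name,uv[n])
        if d: print(name,n,d['at'],d['pixels'].sum(),d['score']); M[n]=d['pixels']
    for n in M: print(n,fit(bx,{n:M[n]},p0))
    print('both',fit(bx,M,p0))
for n in('top','side'):
    im=cv2.imread(f'pics/{n}0.png')
    m=(im.min(2)>236).astype(np.uint8)
    _,_,st,ce=cv2.connectedComponentsWithStats(m)
    print(n,[(int(s[4]),c.round(1),unproj(n,c,32)[:2].round()) for s,c in zip(st[1:],ce[1:]) if 8<s[4]<400 and 180<c[0]<450 and 180<c[1]<400])
    for nm in('chip0_mid','handle_mid'):
      for d in bot.outline_of(n,nm): print(n,nm,d['at'],d['pixels'].sum(),round(d['score'],2))
def tri(a,b):
    P=[K@np.c_[cv2.Rodrigues(r)[0],t.ravel()] for K,r,t in(cam('top'),cam('side'))]
    X=cv2.triangulatePoints(*P,np.array(a,float),np.array(b,float)).ravel();return X[:3]/X[3]
print('axis',tri((246,241.3),(280.4,206.9)),unproj('top',(246,241.3),60),unproj('side',(280.4,206.9),60))
print('handle',tri((246.3,255.1),(263.5,201.5)),unproj('top',(246.3,255.1),114),unproj('side',(263.5,201.5),92))
E
```

```text
scraper_mid top [321.2, 245.6] 344 0.52
scraper_mid side [296.2, 274.7] 491 0.65
top (array([ 5.26836782e+02, -8.51936824e+00, -3.24853323e-01]), np.float64(0.08172651689368482))
side (array([ 5.28316281e+02, -8.20624653e+00, -2.93156464e-01]), np.float64(0.08995204117440636))
both (array([ 5.27426748e+02, -9.00383965e+00, -3.12311809e-01]), np.float64(0.19744854678051615))
plate_top top [405.2, 232.2] 2550 0.81
plate_top side [337.7, 354.9] 4653 0.94
top (array([ 5.70751457e+02, -2.44804759e+02,  1.07288558e-01]), np.float64(0.05178905491486896))
side (array([ 5.71578095e+02, -2.43547033e+02,  1.06513092e-01]), np.float64(0.08370451713203453))
both (array([ 5.71312197e+02, -2.44275027e+02,  1.04203761e-01]), np.float64(0.13935570975442146))
top [(23, array([425.1, 218.1]), array([ 609., -297.])), (38, array([415.4, 221.8]), array([ 598., -269.])), (44, array([397. , 230.5]), array([ 573., -217.])), (32, array([233.6, 235.5]), array([555., 250.])), (41, array([407.8, 232.3]), array([ 568., -247.])), (56, array([427.8, 242.8]), array([ 539., -303.])), (30, array([258.6, 246.1]), array
[... 266 characters left out ...]
p chip0_mid [398.6, 232.6] 39 0.15
top handle_mid [245.5, 253.5] 68 0.63
top handle_mid [325.7, 246.1] 316 0.54
side [(22, array([262.6, 194.6]), array([506., 319.])), (60, array([335.5, 337.1]), array([ 572., -218.])), (62, array([337.5, 349.1]), array([ 568., -248.])), (59, array([355.8, 355.1]), array([ 598., -270.]))]
side chip0_mid [336.0, 336.6] 79 0.22
side handle_mid [339.6, 357.4] 4717 0.63
side handle_mid [262.6, 200.2] 153 0.41
axis [536.89475298 209.29460913  60.45155404] [535.86704971 209.43503423  60.        ] [538.0187754  209.96388141  60.        ]
handle [495.55964475 203.05365396  88.55014093] [494.02292055 199.01274147 114.        ] [495.12430241 198.02555826  92.        ]
```

Run:
```python
from h import *
a=-.312; p=np.array([527.5,-9,0]); pl=np.array([571.3,-244.3]);th=.104
c,s=np.cos(th),np.sin(th)
def W(x,y): return pl+[c*x-s*y,s*x+c*y]
for k in(-1,1):
    for d in (-1.155,1.987):
        print(k,d,[None if q is None else q.round(2) for q in (bot.inverse_kinematics([*p[:2],29],[np.pi,0,a+k*np.pi/2]),bot.inverse_kinematics([*W(10,62),56],[np.pi,0,a+k*np.pi/2+d]))])
print(bot.inverse_kinematics([495,199,78],[np.pi,0,0]))
ps=a+np.pi/2
if bot.inverse_kinematics([*p[:2],29],[np.pi,0,ps]) is None: ps-=np.pi
bot.reach([*p[:2],130],[np.pi,0,ps]); bot.move_l([*p[:2],29],120,f_stop=15)
print(bot.state()['ee_pos'],bot.state()['force']); bot.move_gripper(15,60); st=bot.state(); print(st['opening'],st['finger_force'],st['joints'].round(2),st['t'])
```

```text
-1 -1.155 [None, array([-0.42,  0.46,  1.69,  0.  ,  0.99, -2.1 ])]
-1 1.987 [None, array([-0.42,  0.46,  1.69, -0.  ,  0.99,  1.05])]
1 -1.155 [array([-0.15,  0.4 ,  1.89, -0.  ,  0.85,  0.16]), array([-0.42,  0.46,  1.69, -0.  ,  0.99,  1.05])]
1 1.987 [array([-0.15,  0.4 ,  1.89, -0.  ,  0.85,  0.16]), array([-0.42,  0.46,  1.69,  0.  ,  0.99, -2.1 ])]
[ 2.51793530e-01  3.47412205e-01  1.81943065e+00 -4.44089210e-16
  9.74749794e-01  1.82258986e+00]
[528.15745408  -9.20513446  29.55336833] [-0.68256721  0.52732506  0.64936248]
19.484047767471516 59.380531311035156 [-0.15  0.4   1.89  0.    0.85  0.16] 5.2
```

Run:
```python
from h import *
a=-.312; p=np.array([527.5,-9]); pl=np.array([571.3,-244.3]);th=.104
c,s=np.cos(th),np.sin(th)
def W(x,y): return pl+[c*x-s*y,s*x+c*y]
ps=a+np.pi/2-1.155; R=[np.pi,0,ps]
bot.move_l([*p,110],150)
bot.reach([*W(10,66),110],R)
print(bot.move_l([*W(10,66),56],100,f_stop=12),bot.state()['ee_pos'],bot.state()['force'])
cv2.imwrite('pics/s1.png',cv2.resize(bot.get_image('side')[220:420,220:440],None,fx=2.8,fy=2.8,interpolation=2))
print(bot.state()['t'],bot.state()['finger_force'],bot.state()['opening'])
```

```text
True [ 572.83725076 -175.90952062   54.3989495 ] [-1.14544823 -0.02997986  4.4107348 ]
7.3833 59.48855638504028 18.928519938232615
```

View pics/s1.png

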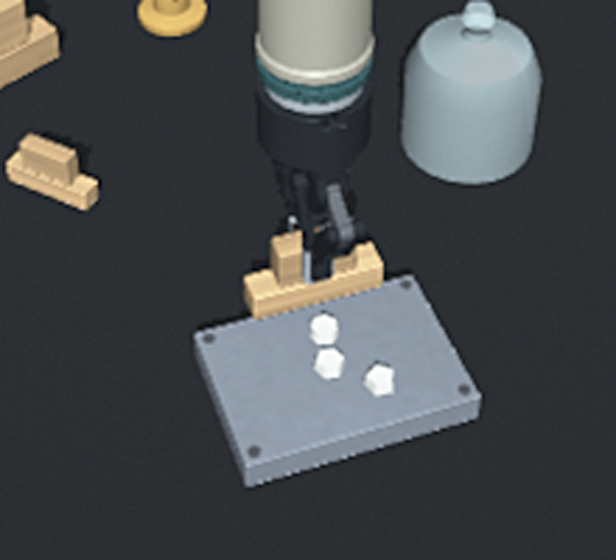

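The scraper is held level just at the left edge of the plate, with all three chips in front of the blade ((323,328), (329,363), (380,380) in the crop). It touched the plate at TCP z of about 54.5, so I'll wipe at light contact.

Run:
```python
from h import *
pl=np.array([571.3,-244.3]);th=.104
c,s=np.cos(th),np.sin(th)
def W(x,y): return pl+[c*x-s*y,s*x+c*y]
bot.move_l([*W(10,66),55.3],20)
for y in(20,-30,-70):
    print(bot.move_l([*W(10,y),55.3],60,f_stop=25),bot.state()['ee_pos'].round(1),bot.state()['force'].round(1),round(bot.state()['opening'],1))
bot.wait(.3)
cv2.imwrite('pics/s2.png',np.hstack([cv2.resize(bot.get_image('side')[280:480,280:440],(400,500)),cv2.resize(bot.get_image('top')[180:280,370:450],(400,500))]))
print(bot.state()['t'])
```

```text
False [ 579.  -223.2   55.2] [-0.4  0.4 -2. ] 19.0
False [ 584.2 -272.9   55.2] [-0.4 -0.1 -1.8] 19.0
False [ 588.3 -312.7   55.2] [ 1.1  0.1 -2. ] 19.4
10.8333
```

View pics/s2.png

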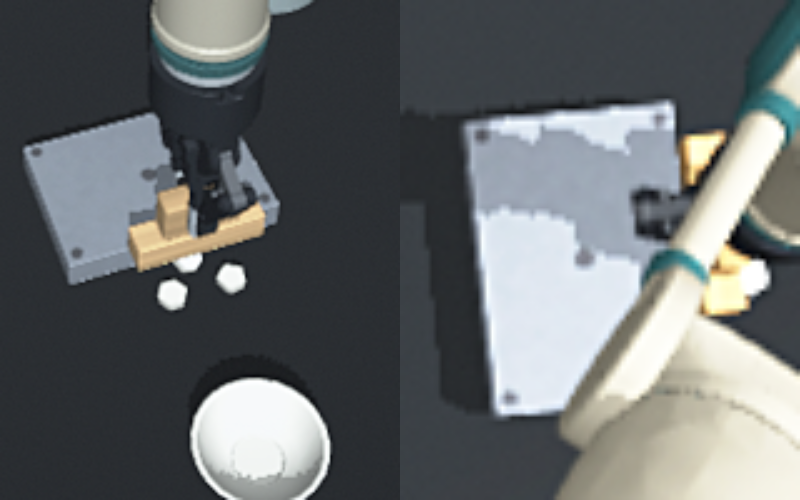

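Two chips are on the bench at (172,295) and (232,278). The third is partly hidden by the blade at (188,262), so I'll lift the scraper, carry it back and check the plate.

Run:
```python
from h import *
s=bot.state()['ee_pos']; bot.move_l([s[0],s[1],110],120)
bot.reach([480,-90,110],[np.pi,0,-.2+np.pi/2])
cv2.imwrite('pics/s3.png',np.hstack([cv2.resize(bot.get_image('side')[280:480,280:440],(400,500)),cv2.resize(bot.get_image('top')[180:280,370:450],(400,500))]))
print(bot.state()['t'])
```

```text
12.5167
```

View pics/s3.png

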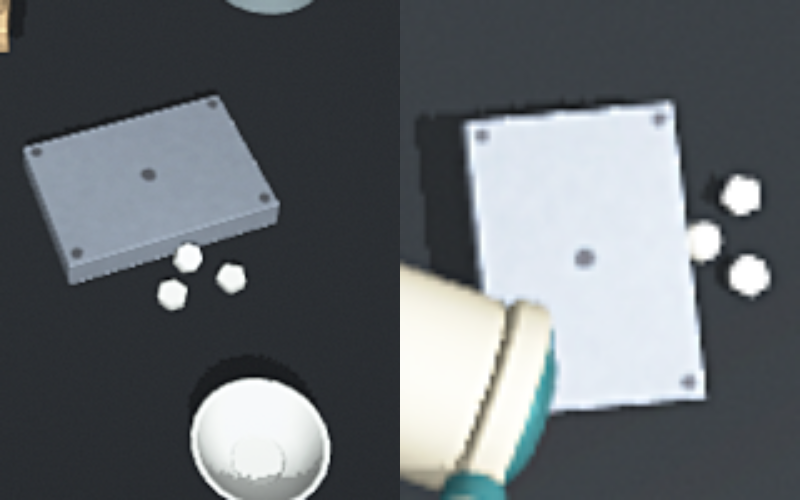

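Run:
```python
from h import *
P=[K@np.c_[cv2.Rodrigues(r)[0],t.ravel()] for K,r,t in(cam('top'),cam('side'))]
for (a,b),(c,d) in (((188,258),(704,241)),((231,278),(741,195)),((172,295),(749,275))):
    X=cv2.triangulatePoints(*P,np.array([370+(c-400)/5-.4,180+d/5-.4]),np.array([280+a*.4-.3,280+b*.4-.3])).ravel();print((X[:3]/X[3]).round(1))
```

```text
[ 583.9 -315.9   10.4]
[ 610.9 -338.2    7.3]
[ 564.4 -342.     7.5]
```

All three chips are on the bench, at heights of about 7–10 mm. Now I'll set the scraper down.

Run:
```python
from h import *
bot.move_l([480,-90,45],120); print(bot.move_l([480,-90,28],25,f_stop=6),bot.state()['ee_pos'].round(1),bot.state()['force'].round(1))
z=bot.state()['ee_pos'][2]; bot.move_l([480,-90,z],20)
bot.move_gripper(60); bot.wait(.3); bot.move_l([480,-90,150],120)
A=np.array([537,209.5]);H=np.array([495,199.5])
bot.reach([*H,190],[np.pi,0,np.pi/2-.2])
for n in('side','top'):
    im=bot.get_image(n); cv2.imwrite(f'pics/v_{n}.png',im)
a=cv2.imread('pics/v_side.png')[150:310,200:360];b=cv2.imread('pics/v_top.png')[200:300,220:380]
cv2.imwrite('pics/s4.png',np.hstack([cv2.resize(a,(400,400)),cv2.resize(b,(400,400))[:, :]]))
print(bot.state()['t'],bot.state()['joints'].round(2),bot.state()['opening'])
for r in (np.pi/2-.2,): print([bot.inverse_kinematics([A[0]+42*np.cos(t),A[1]+42*np.sin(t),78],[np.pi,0,r]) is not None for t in np.arange(0,6.28,.5)])
```

```text
True [479.7 -89.9  29.3] [-0.2  0.8  3.4]
17.225 [ 0.25  0.24  1.66 -0.    1.24  0.45] 60.055966893053714
[True, True, True, True, True, True, True, True, True, True, True, True, True]
```

View pics/s4.png

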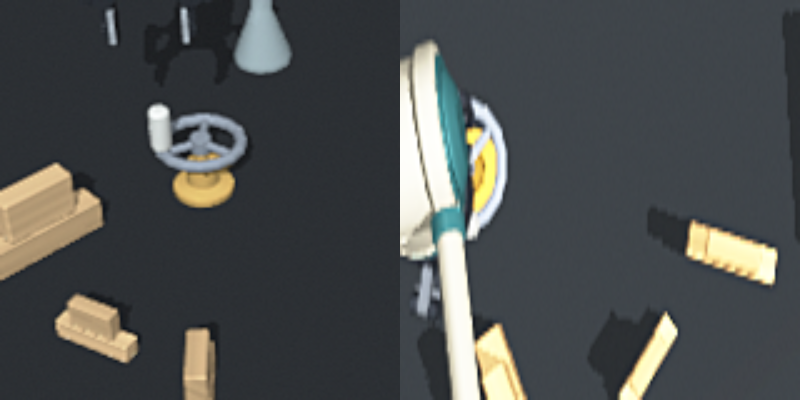

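The scraper stands upright on the bench and has been let go. The valve handle is free at (160,128) in the crop. Next I'll grip it and turn clockwise to the stop.

Run:
```python
from h import *
A=np.array([537,209.5]);H=np.array([494.8,199.0])
bot.move_l([*H,120],120)
print(bot.move_l([*H,80],60,f_stop=10)); bot.move_gripper(15,50); s=bot.state()
print(s['opening'],s['finger_force'],s['force'].round(1),s['ee_pos'].round(1))
th=np.arctan2(*(H-A)[::-1]); n=0
while n<20:
    n+=1; th-=.35
    hit=bot.move_l([*(A+42*np.array([np.cos(th),np.sin(th)])),80],60,f_stop=20)
    s=bot.state(); f=s['force'][:2]; e=s['ee_pos'][:2]-A; u=e/np.linalg.norm(e)
    print(n,hit,'cmd',round(th,2),'ang',round(np.arctan2(e[1],e[0]),3),'r',round(np.linalg.norm(e),1),'Fr',round(f@u,1),'Ft',round(f@[-u[1],u[0]],1))
    if hit: break
print(s['t'],s['opening'])
```

```text
False
20.054424928251663 48.82464517839253 [-0.4 -0.3  3.1] [495.1 199.1  80.5]
1 False cmd -3.25 ang 3.027 r 42.7 Fr 2.2 Ft 0.4
2 False cmd -3.6 ang 2.671 r 42.2 Fr 1.5 Ft -0.1
3 False cmd -3.95 ang 2.316 r 41.7 Fr -1.1 Ft -0.2
4 False cmd -4.3 ang 1.969 r 41.3 Fr -1.8 Ft 0.8
5 False cmd -4.65 ang 1.624 r 41.0 Fr -3.4 Ft -0.6
6 False cmd -5.0 ang 1.28 r 40.7 Fr -4.0 Ft -0.1
7 False cmd -5.35 ang 0.934 r 40.6 Fr -3.9 Ft -0.7
8 False cmd -5.7 ang 0.589 r 40.7 Fr -3.5 Ft 0.6
9 True cmd -6.05 ang 0.587 r 40.6 Fr 0.8 Ft 3.7
22.575 20.48654864337975
```

Run:
```python
from h import *
A=np.array([537,209.5])
s=bot.state(); e=s['ee_pos'][:2]-A; t0=np.arctan2(e[1],e[0])
for d in(.05,.1,.15,.2):
    th=t0-d
    hit=bot.move_l([*(A+41*np.array([np.cos(th),np.sin(th)])),80],20,f_stop=30)
    s=bot.state(); f=s['force'][:2]; e=s['ee_pos'][:2]-A; u=e/np.linalg.norm(e)
    print(hit,d,'ang',round(np.arctan2(e[1],e[0]),3),'Fr',round(f@u,1),'Ft',round(f@[-u[1],u[0]],1),s['opening'],s['force'][2])
    if hit or abs(f@[-u[1],u[0]])>25: break
bot.wait(.2)
im=bot.get_image('side');cv2.imwrite('pics/s5.png',cv2.resize(im[130:290,200:360],(600,600),interpolation=2))
print(s['t'])
```

```text
False 0.05 ang 0.586 Fr -0.4 Ft 5.8 20.395632903401435 5.9024598603413025
False 0.1 ang 0.582 Fr -0.6 Ft 9.3 20.480926877632868 7.115612216512098
False 0.15 ang 0.579 Fr 0.1 Ft 14.5 20.487581491957915 7.222364081432203
False 0.2 ang 0.575 Fr 1.3 Ft 17.7 20.448109755216727 7.453821431857126
23.575
```

View pics/s5.png

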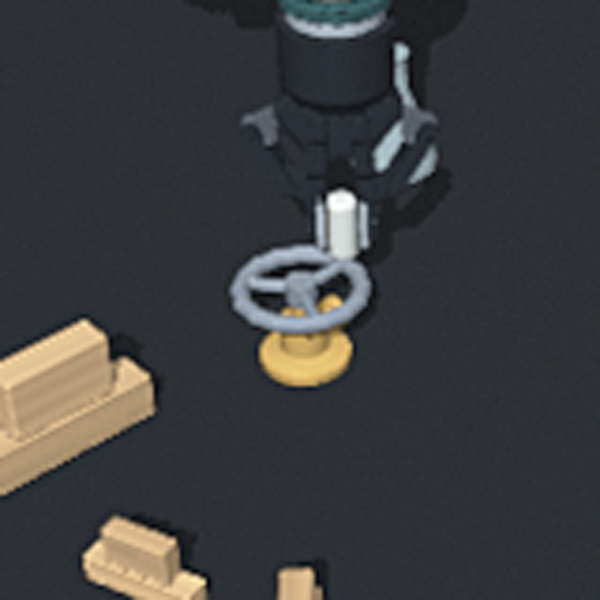

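The side picture shows the handle at (342,222) between the pads. The force at the stop rises with no motion, so the valve is closed at a tool angle of about 0.586. I'll back off exactly 4π around the refined axis.

Run:
```python
from h import *
A=np.array([536.3,208.7]); S=np.array([537,209.5])+40.6*np.array([np.cos(.586),np.sin(.586)])
r=np.linalg.norm(S-A); t0=np.arctan2(*(S-A)[::-1]); tot=0; prev=t0; print(r,t0)
for i in range(1,37):
    th=t0+i*4*np.pi/36
    hit=bot.move_l([*(A+r*np.array([np.cos(th),np.sin(th)])),80],60,f_stop=30)
    s=bot.state(); f=s['force'][:2]; e=s['ee_pos'][:2]-A; u=e/np.linalg.norm(e); a=np.arctan2(e[1],e[0])
    tot+=(a-prev+np.pi)%(2*np.pi)-np.pi; prev=a
    if i%4==0 or hit: print(i,hit,'tot',round(tot,3),'Fr',round(f@u,1),'Ft',round(f@[-u[1],u[0]],1),round(s['opening'],1))
    if hit: break
bot.wait(.3); s=bot.state(); print(s['t'],s['ee_pos'],s['finger_force'],s['qvel'].round(4))
im=bot.get_image('side');cv2.imwrite('pics/s6.png',cv2.resize(im[130:430,200:420],(586,600),interpolation=2) if 0 else cv2.resize(im[130:430,180:430],(600,600),interpolation=2))
```

```text
41.626575599355746 0.5927122192277464
4 False tot 1.424 Fr -1.9 Ft -0.4 20.4
8 False tot 2.783 Fr -1.6 Ft -0.4 20.5
12 False tot 4.142 Fr 2.8 Ft -0.9 20.3
16 False tot 5.583 Fr 4.2 Ft 0.0 20.5
20 False tot 7.026 Fr 0.0 Ft 0.7 20.4
24 False tot 8.393 Fr -3.4 Ft -0.9 20.7
28 False tot 9.734 Fr -1.1 Ft 0.3 20.4
32 False tot 11.139 Fr 4.1 Ft -1.3 20.3
36 False tot 12.592 Fr 3.0 Ft -0.9 20.7
38.3583 [570.17028766 232.76526313  80.44897541] 49.809030052274466 [-0.0004  0.0011 -0.0003  0.0024  0.0008 -0.0009]
```

View pics/s6.png

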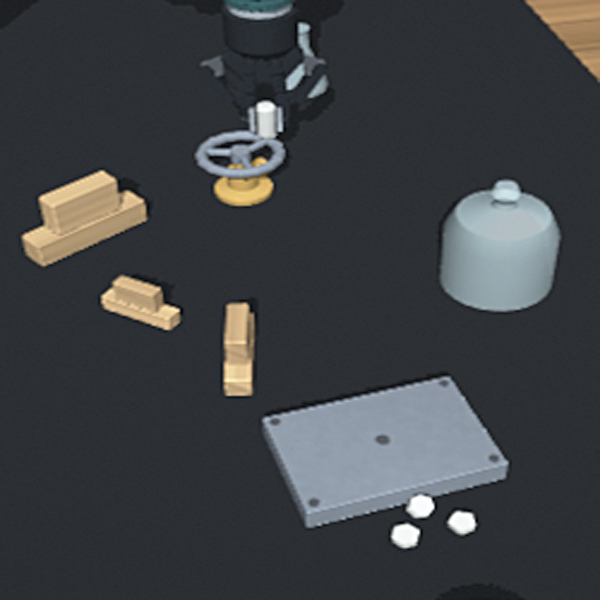

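The handle is still gripped at (265,118), after 12.59 rad of travel from the stop. The scraper stands upright at (238,350) and the chips lie on the bench around (420,520), so I'm handing in.

```bash
python3 -c "
from h import *
print(bot.close_job())"
```

```text
the job is handed in; nothing more can be done
None
```

I handed the job in at about 38 s of the 72 s limit, and the verdict was not shown: all three chips are on the bench, the scraper stands upright and released, and the valve was closed to its stop, then opened about 12.59 rad with the handle still gripped.

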